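# Clamp a specimen bar in the ratchet vise

### The arm

A 7-joint arm with a two-finger parallel gripper is mounted at the origin on the work surface. World frame = base frame: x ahead of the robot, y to its left, z up, the work surface at z = 0. Lengths are in mm, angles in rad, forces in N, time in s.
With the tool pointing down it reaches from about 425 to 925 mm from the base axis. Payload 6.8 kg.
Tool frame: the origin (TCP) lies between the finger pads; the fingertips stand 8 mm ahead of it and the grasp point (between the pads) lies 11 mm behind it; z points along the fingers, y is the direction in which the jaws open and shut (so a half turn about z gives the same grasp; the last joint's range is limited). The gripper opens to 88 mm and grips with 3 to 60 N. Pads are 20 mm wide; open, the fingers measure 115 mm over their backs; the gripper's body (75 mm by 178 mm) begins 61 mm behind the grasp point.
Start: joints at [-1.336, 0.477, 0.022, 1.555, -0.011, 1.109, -0.083], TCP at [226.882, 635.745, 230.664] pointing down, gripper open.
Joint ranges: [-2.96, 2.96], [-0.34, 2.1], [-1.41, 1.46], [0.24, 2.44], [-1.37, 4.51], [0.17, 1.92], [-2.96, 2.96]. Speed limits (rad/s): [2.39, 2.39, 3.14, 3.14, 3.14, 3.14, 3.14].

### API

Orientations are given as a rotation vector (axis times angle).
In Python, from bench import ctrl gives the robot as it stands.
- The arm moves only by the tool drive_tool, never from a script. Its argument "motion" is a list that holds one entry, the list of rows, each a list of 7 numbers: the turn, a rotation vector about the tool's x, y, z in rad, then the shift along the tool's x, y, z in mm, then the finger opening in mm, from 0 to 87.8. A call has 1 to 20 rows; each row is the pose to reach, as a shift and turn from the pose commanded when the call began, along the tool's axes at that moment; what a row does not reach only later rows make up. A row lasts 1/8 s, in which the tool goes at most 62.5 mm and 10.7 degrees, less where a joint would pass 70% of its speed; a pose out of reach is approached as far as the arm can. A call with a gripper value outside its range is refused whole. The fingers move at their own pace and stop on an object; the grip force is fixed at half the most. Time passes only in rows, so rows that repeat a pose let the fingers close. It gives the time, the measured TCP pose, the force and the opening at its end, in the units of the state.
- ctrl.sense(): the state, without advancing time (a new reading comes with each control period).
- ctrl.get_image(name): name is "scene" or "top" or "wrist"; returns the picture (400x640x3 uint8, blue, green, red); there is no depth.
- ctrl.calibration(name): a dict with "fx", "fy", "cx", "cy" (pixels), "rvec" (rotation vector, rad) and "tvec" (3), from world to camera coordinates, as OpenCV has them. Camera axes: x right, y down, z forward; pixel columns grow to the right and rows downward; lengths in mm; the calibration is good to about 2 mm. A picture is of the moment at which its call begins: read the wrist's pose just before it. calibration takes no time and is no camera call; for the wrist camera it gives the pose at the moment of the call.
- ctrl.finish_job(): hands the job in, once; it reports no verdict.
Trained networks look in the newest picture that a camera, given by its name, has taken for a name from the list of things; names that differ only in an ending like _2 or _b are one class to them, and where a whole thing is asked for, a point or a joint stands for the part that bears it (a point fixed in the world has none). Each returns a list of dicts, best first, with "confidence" (0 to 1); they miss things now and then, are a little off and sometimes report something else, mostly with a low value. They report only what shows in the picture. A call takes as long as a camera call. They do not tell look-alikes from the thing itself.
- ctrl.spot_in(camera, query): "bbox" ([centre column, centre row, width, height] in pixels, round what is visible of it).
- ctrl.cut_out(camera, query): "pixels" (400x640 bool, what is visible of it) and "bbox" ([centre column, centre row, width, height] in pixels, round what is visible of it).
The state is a dict: "t": time; "qpos": joint angles; "dq": joint speeds; "tau": joint torques, N m; "position": TCP position; "eef_rot": TCP orientation; "force": force on the tool from outside, world axes, zero at the start; "moment": the same for the moment, N m; "opening": finger opening in mm.
Only numpy, scipy, OpenCV 4.12 (cv2) and the standard library are available. Lean on these libraries where they do the work, as an engineer would, in place of code of your own. Each camera call takes 0.05 s, during which the arm holds its last target.

### The job

Take the pale silvery aluminium bar out of its V-cradle without rolling it away, lay it across the two bed rails of the blue ratchet vise between its jaws, centred lengthways, and let go of it. Then pump the vise's red lever pad down with full strokes until the jaw grips the bar firmly, and stop there: one stroke too many over-tightens it and the ratchet cannot be undone. Leave the lever free to spring up, and leave the copper bar in its cradle.

Things in the scene. Friction and masses are not known exactly. Their poses are not given: they have to be found in the camera images.
- bar: the loose aluminium bar to be clamped: plain round, 32 mm diameter, 110 mm long, about 0.24 kg; origin at its centre, x along it, level. It starts in one of two alike grey cradles, its centre 50 mm above the table
- cradle_a: the aluminium bar's cradle, fixed; origin under its centre, x along the bar. Base plate 90 x 75 mm, 8 mm high; two shallow black 30-degree V supports, 10 mm thick, at x = +-36 mm carry the bar; between them the middle 60 mm of the bar is free down to the base plate
- copper_bar: copper-coloured bar of the same size (0.75 kg) in the other cradle; origin at its centre, x along it; leave it alone
- vise: blue ratchet vise, fixed; origin at table height, x along the bar to be laid in; the jaw closes towards +y. Base plate 130 mm along x, y from -165 to +78 mm, 10 mm high. Bed: two rails 8 mm wide at x = +-44 mm, y from -48 to +52 mm, flat tops 40 mm above the table. Two cheeks at x = +-25 mm, y from -132 to -82 mm, 74 mm high, carry the lever
- bed_spot (a point): where to lay the centre of the bar: mid-bed, 56 mm above the table, axes as the vise's. Jaw and anvil are forks of two prongs 10 mm wide at x = +-34 mm, 68 mm high; between the prongs (x within 29 mm) all is free down to z = 22 mm, room for fingers. Here the bar clears both by 7 mm or more; it may roll a little once let go, the jaw pushes it along to the anvil
- jaw: moving jaw; origin on its face midway between the prongs, 56 mm above the table, axes as the vise's; it starts 23 to 34 mm short of bed_spot. The fixed anvil faces it, 23 to 42 mm beyond bed_spot; its setting is not given: feel it. The prongs are sprung: on the bar they press with about 24 N at first and 1.5 N more per mm. The tooth that first clamps gives 24 to 36 N; a whole tooth more is too much
- ratchet (a point): the pawl and 8 mm toothed rack under the lever. One full stroke moves the jaw one tooth (the first may be less); a stroke cut short by over a tenth is lost, the jaw goes back. 3 to 7 strokes are needed. The jaw drops back 1 to 2 mm as the lever rises, so stiffness felt only in a stroke's last fifth is no grip yet: the next stroke is then stiff from early on and must be finished
- lever (a joint): angle of the lever in rad: 0 at rest (up), 0.35 fully down at its stop; a spring brings it up again
- lever_pad (a point): centre of the top face of the red press pad (44 mm along the vise's x, 34 mm along y) at the lever's end, 99 mm from the pivot, 86 mm above the table at rest; a full stroke takes it 35 mm straight down to a hard stop. It takes 2 to 6 N while the jaw runs freely or only pushes the bar along, 11 to 20 N once the jaw bears on bar and anvil
Things that resemble listed ones, but are neither listed nor needed, are in the scene too. Of the things shaped like the bar, the aluminium one is meant.

How it is judged (in metres and radians):
On the way, in this order (a step that is already met when the one before it is completed fails the run):
1. the aluminium bar lies on the vise's bed rails between the jaws, let go (x of bar in the frame of vise between -0.015 and 0.015 m and y of bar in the frame of vise between -0.03 and 0.036 m and z of bar in the frame of vise between 0.051 and 0.061 m and angle between the x axis of bar and the x axis of vise, either way round below 0.12 rad and contact force between the fingers and bar below 0.2 N and contact force between jaw and bar below 10 N), for 0.2 s.
2. the jaw grips the bar with the lever let up (x of bar in the frame of vise between -0.015 and 0.015 m and y of bar in the frame of vise between -0.03 and 0.036 m and z of bar in the frame of vise between 0.051 and 0.061 m and angle between the x axis of bar and the x axis of vise, either way round below 0.12 rad and contact force between jaw and bar between 12 and 40 N and value of joint lever below 0.05 rad), for 0.2 s.
At the end, for the whole second after the job is handed in: The aluminium bar lies on the bed rails (axis 51 to 61 mm above the table, within 15 mm of centred lengthways, within 7 degrees of the vise's x), the jaw presses it with 12 to 40 N, the lever is up (under 0.05 rad), the bar is at rest, and the copper bar is within 15 mm of where it was (all of step 2 and linear speed of bar below 0.02 m/s and distance of copper_bar from where it was at the start of the episode below 0.015 m); the robot touches nothing.
It fails at once if the bar was crushed: the jaw pressed it with more than 65 N (contact force between jaw and bar above 65 N).
It fails at once if the copper bar was disturbed (moved more than 15 mm) (distance of copper_bar from where it was at the start of the episode above 0.015 m).
It also fails if it takes over 64 s, if anything falls off the work surface, if the arm or the gripper's body presses on something with over 40 N, if the wrist force passes 120 N, or if a joint passes its speed limit or range.

## Working session

There is one attempt and no reset: what is moved stays moved. The work goes in short steps, Python scripts to look and compute and a tool call to move; the robot and the scene stay as the last step left them, time stands still between calls to the robot, and variables do not carry over. Pictures are saved under pics/ and viewed, and the job is handed in when it is done.

Besides the shell and the picture viewer there is one more tool, called after "Call:" as a command line: name --argument value ..., lists and objects as JSON in quotes. drive_tool: Moves the arm, as the interface text tells. Its arguments: {"type":"object","properties":{"motion":{"type":"array"}},"required":["motion"]}

```bash
ls; mkdir -p pics; python3 - <<'E'
from bench import ctrl
import cv2
s=ctrl.sense(); print({k:(v if not hasattr(v,'round') else v) for k,v in s.items()})
for n in ["scene","top"]:
    im=ctrl.get_image(n); cv2.imwrite(f"pics/{n}0.png",im)
    c=ctrl.calibration(n); print(n,c)
    for q in ["bar","cradle_a","vise","jaw","lever_pad","copper_bar"]:
        print(q,[(round(d["confidence"],2),[int(x) for x in d["bbox"]]) for d in ctrl.spot_in(n,q)])
E
```

```text
pics
{'t': 0.0, 'qpos': array([-1.33609245,  0.47778507,  0.02232794,  1.55639209, -0.01149639,
        1.10930644, -0.08311537]), 'dq': array([-0.00115431, -0.00054414, -0.0010614 , -0.00112045,  0.0012708 ,
       -0.00044768,  0.00081978]), 'tau': array([ 3.72764571e-04, -5.82848203e+01,  1.53449435e+00, -2.72601306e+01,
       -5.43690159e-02,  1.71253545e-02,  1.70263124e-04]), 'position': array([226.70315625, 635.19278991, 229.71663179]), 'eef_rot': array([-5.35783153e-01, -3.09539012e+00,  2.75554565e-03]), 'force': array([-1.96901391, -0.84581381,  1.26864883]), 'moment': array([-0.00464684, -0.02635737,  0.00752254]), 'opening': 88.13367465303565}
scene {'fx': 378.21570326511, 'fy': 378.21570326511, 'cx': 322.57742651281285, 'cy': 195.17899733234535, 'rvec': array([ 2.13420787,  1.57939499, -0.45526475]), 'tvec': array([-197.04397906, -349.32124314, 1071.35632364])}
bar [(0.9, [357, 134, 35, 43]), (0.61, [392, 170, 17, 50]), (0.6, [447, 150, 47, 20])]
cradle_a [(0.7, [389, 179, 32, 38])]
vise [(0.91, [264, 224, 150, 57])]
jaw [(0.62, [284, 216, 14, 38])]
lever_pad [(0.57, [221, 208, 68, 20])]
copper_bar [(0.74, [420, 227, 28, 56])]
top {'fx': 424.66882560926075, 'fy': 424.66882560926075, 'cx': 321.93319761088514, 'cy': 200.66029304961364, 'rvec': array([ 2.13510132, -2.11092671,  0.19148786]), 'tvec': array([ 76.99993022, 495.15408786, 872.99079234])}
bar [(0.82, [184, 232, 55, 13]), (0.69, [257, 212, 29, 49]), (0.65, [269, 281, 16, 53])]
cradle_a [(0.85, [259, 217, 49, 47])]
vise [(0.88, [387, 200, 147, 85])]
jaw [(0.47, [372, 194, 19, 44])]
lever_pad [(0.58, [432, 210, 67, 33]), (0.34, [259, 216, 46, 48])]
copper_bar [(0.66, [259, 150, 25, 50])]
```

View pics/scene0.png

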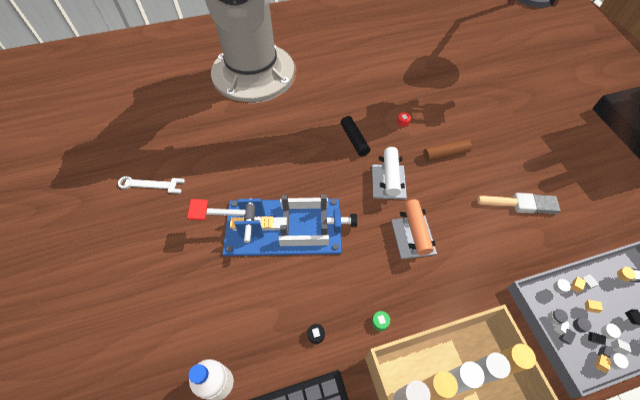

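View pics/top0.png

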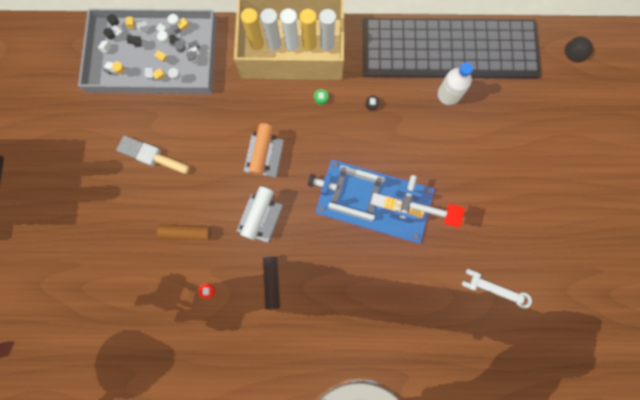

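```bash
python3 - <<'E'
import cv2
im=cv2.imread("pics/top0.png"); cv2.imwrite("pics/top0crop.png",cv2.resize(im[110:320,150:350],None,fx=2.8,fy=2.8,interpolation=cv2.INTER_CUBIC))
cv2.imwrite("pics/top0vise.png",cv2.resize(im[130:270,295:485],None,fx=4,fy=4,interpolation=cv2.INTER_CUBIC))
E
```

```text
(no output)
```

View pics/top0crop.png

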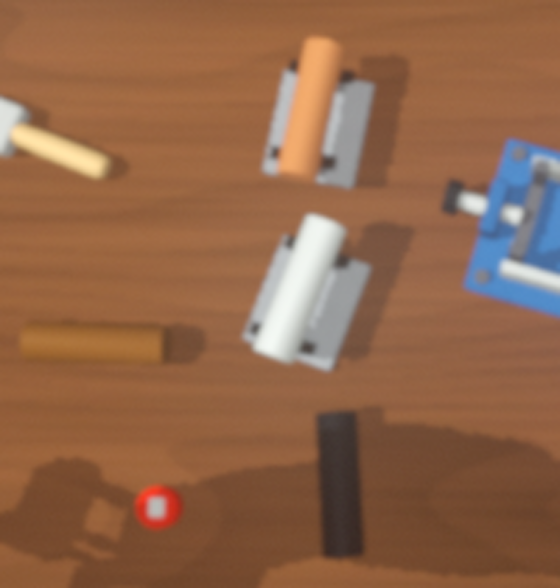

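View pics/top0vise.png

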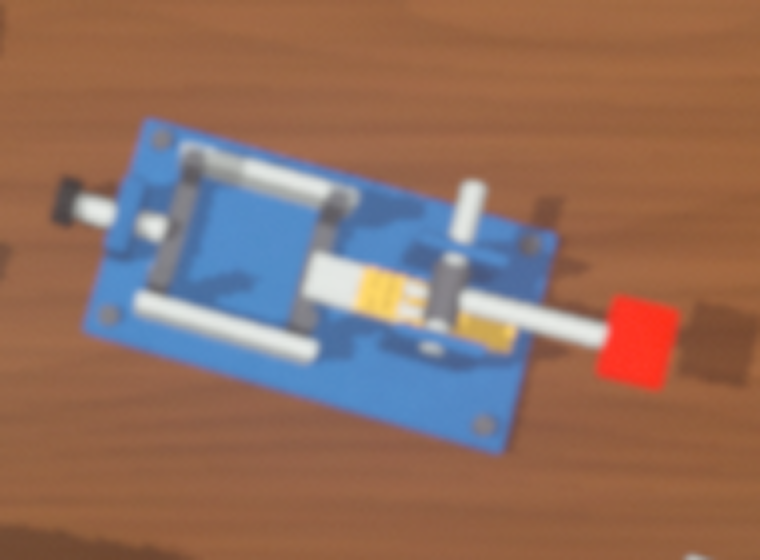

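Candidates in top image: white/silvery bar in a cradle (257,212), copper in a cradle (261,148), loose black (271,283), and loose brown (183,232). The silvery one in the grey cradle is the one meant, and the enlarged crop confirms it. Vise: lever pad at (455,216), anvil to the left, so vise +y points left in the top image.

```bash
cat > h.py <<'E'
import numpy as np, cv2
from scipy.optimize import minimize, least_squares
from scipy.spatial.transform import Rotation as R
from bench import ctrl
def K(c): return np.array([[c['fx'],0,c['cx']],[0,c['fy'],c['cy']],[0,0,1.]])
def proj(c,P): return cv2.projectPoints(np.asarray(P,float).reshape(-1,1,3),c['rvec'],c['tvec'],K(c),None)[0].reshape(-1,2)
def ray(c,uv,z):
    Rm=cv2.Rodrigues(c['rvec'])[0]; o=-Rm.T@c['tvec']
    d=Rm.T@np.linalg.inv(K(c))@np.array([uv[0],uv[1],1.]); return o+d*(z-o[2])/d[2]
def cyl(p,z=50,r=16,L=110):
    x,y,a=p; t=np.linspace(0,2*np.pi,24)
    u=np.array([np.cos(a),np.sin(a),0]); v=np.array([-np.sin(a),np.cos(a),0])
    return np.array([[x,y,z]+s*L/2*u+r*np.cos(q)*v+r*np.sin(q)*np.array([0,0,1]) for s in(-1,1) for q in t])
def sil(c,P,S=4):
    h=cv2.convexHull(proj(c,P).astype(np.float32)).reshape(-1,2)
    m=np.zeros((400*S,640*S),np.uint8); cv2.fillConvexPoly(m,np.round((h+.5)*S-.5).astype(np.int32),1); return cv2.resize(m.astype(np.float32),(640,400),interpolation=cv2.INTER_AREA)
def fitbar(obs,p0,z=50):
    f=lambda p:sum(np.abs(sil(c,cyl(p,z))-m).sum()/m.sum() for c,m in obs)
    r=minimize(f,p0,method='Nelder-Mead',options=dict(initial_simplex=np.array([p0]+[np.array(p0)+d for d in np.diag([12,12,.15])]),xatol=.05,fatol=1e-4)); return r.x,r.fun
E
python3 - <<'E'
from h import *
obs=[]
for n,uv in [("top",(257,212)),("scene",(391,170))]:
    c=ctrl.calibration(n); ctrl.get_image(n)
    print(n,"cam",-cv2.Rodrigues(c['rvec'])[0].T@c['tvec'])
    D=ctrl.cut_out(n,"bar"); print([(round(d['confidence'],2),[int(v) for v in d['bbox']]) for d in D])
    for d in D:
        if np.hypot(*(np.array(d['bbox'][:2])-uv))<9:
            obs.append((c,d['pixels'].astype(np.float32)))
ct=ctrl.calibration("top"); cs=ctrl.calibration("scene")
a=ray(ct,(150+320/2.8,110+230/2.8),50); b=ray(ct,(150+275/2.8,110+345/2.8),50); print(a,b)
p0=[*((a+b)/2)[:2],np.arctan2(*(a-b)[1::-1])]
for o in ([x] for x in obs): print(fitbar(o,p0))
print("both",fitbar(obs,p0))
# vise base corners in top
co=np.array([(148,118),(558,235),(505,452),(85,330)])/4.+[295,130]
W=[ray(ct,q,10) for q in co]; print(np.round(W,1))
print([np.linalg.norm(W[i]-W[(i+1)%4]) for i in range(4)])
im=cv2.imread("pics/scene0.png"); cv2.imwrite("pics/scene0vise.png",cv2.resize(im[180:270,180:370],None,fx=4,fy=4,interpolation=cv2.INTER_CUBIC))
E
```

```text
top cam [326.08450873  77.83517801 949.12067816]
[(0.92, [271, 283, 20, 57]), (0.89, [258, 214, 24, 48]), (0.81, [183, 232, 56, 14])]
scene cam [885.24301157 -63.7595573  721.75865918]
[(0.95, [392, 170, 15, 49]), (0.73, [356, 134, 30, 42]), (0.61, [450, 150, 46, 19]), (0.56, [285, 214, 14, 39])]
[510.82181124 207.49382214  50.        ] [421.3874049  238.39531794  50.        ]
(array([ 4.66292452e+02,  2.21851999e+02, -3.27269399e-01]), np.float64(0.1705043911933899))
(array([ 4.65655883e+02,  2.21480580e+02, -3.39176430e-01]), np.float64(0.050842899829149246))
both (array([ 4.65763476e+02,  2.21710896e+02, -3.46735659e-01]), np.float64(0.2238205522298813))
[[ 597.1   60.9   10. ]
 [ 531.1 -171.2   10. ]
 [ 408.3 -137.4   10. ]
 [ 473.8   95.2   10. ]]
[np.float64(241.2464508315786), np.float64(127.34150576297542), np.float64(241.72281807166735), np.float64(127.93835192038259)]
```

View pics/scene0vise.png

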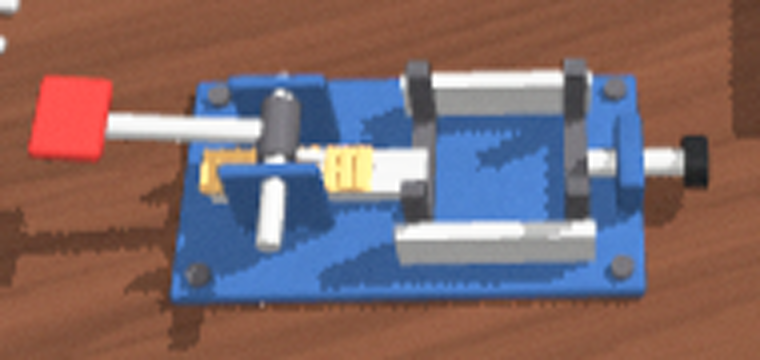

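```bash
python3 - <<'E'
from h import *
ct=ctrl.calibration("top"); cs=ctrl.calibration("scene")
A=np.array([(148,118),(558,235),(505,452),(85,330)])/4.+[295,130]
B=np.array([(645,292),(172,299),(195,82),(637,74)])/4.+[180,180]
loc=np.array([[65,78],[65,-165],[-65,-165],[-65,78]])
# order check: x+ far from base
def W(p,l,z):
    a=p[2]; Rm=np.array([[np.cos(a),-np.sin(a)],[np.sin(a),np.cos(a)]]); l=np.atleast_2d(l)
    return np.c_[l@Rm.T+p[:2],np.full(len(l),z)]
def f(p,w): 
    r=[]
    if w!=1: r.append((proj(ct,W(p,loc,10))-A+p[3:5]*0).ravel())
    if w!=0: r.append((proj(cs,W(p,loc,10))-B).ravel())
    return np.concatenate(r)
p0=np.array([515,5,-.277,0,0])
for w in(0,1,2):
    r=least_squares(f,p0,args=(w,)); print(w,r.x[:3],np.abs(r.fun).max().round(2)); 
p=r.x
print("bed_spot px top/scene",proj(ct,W(p,[0,0],56)),proj(cs,W(p,[0,0],56)))
# jaw/anvil prong top inner edges in local frame (z=68)
for n,c,off,pts in [("top",ct,(295,130),{"jawprong+":(337,203),"jawprong-":(303,325),"anv+":(192,163),"anv-":(163,285)}),("scene",cs,(180,180),{"jaw-":(418,68),"jaw+":(413,186),"anv-":(574,66),"anv+":(578,185)})]:
    for k,q in pts.items():
        for z in(68,):
            P=ray(c,np.array(q)/4.+off,z)[:2]-p[:2]; a=p[2]
            print(n,k,np.round([np.cos(a)*P[0]+np.sin(a)*P[1],-np.sin(a)*P[0]+np.cos(a)*P[1]],1))
ctrl.get_image("top")
for q,z in (("lever_pad",86),):
  for n,c,px in(("top",ct,np.array((639,342))/4+[295,130]),("scene",cs,np.array((73,108))/4.+[180,180])):
    P=ray(c,px,z)[:2]; d=P-p[:2]; print("pad",n,P,np.cos(a)*d[0]+np.sin(a)*d[1],-np.sin(a)*d[0]+np.cos(a)*d[1])
s=ctrl.sense(); print(R.from_rotvec(s['eef_rot']).as_matrix().round(3), s['position'])
E
```

```text
0 [ 5.14432633e+02  3.74208613e+00 -2.74316519e-01] 0.66
1 [ 5.17857765e+02  6.26628591e+00 -2.77022598e-01] 1.12
2 [ 5.16087927e+02  5.08236314e+00 -2.75948032e-01] 1.81
bed_spot px top/scene [[358.12903533 190.19354649]] [[301.99271672 213.8912976 ]]
top jawprong+ [ 29.8 -37.3]
top jawprong- [-38.8 -37.3]
top anv+ [29.1 42.7]
top anv- [-39.   39.1]
scene jaw- [-33.4 -35.3]
scene jaw+ [ 34.  -35.5]
scene anv- [-32.9  44.1]
scene anv+ [35.1 44.5]
pad top [ 458.81772115 -190.4671067 ] -1.8242641599478944 -203.75510717501447
pad scene [ 458.83240005 -187.09629363] -2.7285497245710175 -200.50782156010277
[[-0.942  0.336  0.   ]
 [ 0.336  0.942  0.   ]
 [ 0.     0.    -1.   ]] [226.87839403 635.76145447 230.68240585]
```

Call:
drive_tool --motion '[[[0, 0, 0, -15, -13, 0, 87], [0, 0, 0, -50, -43, 0, 87], [0, 0, 0, -100, -85, 10, 87], [0, 0, 0, -150, -128, 20, 87], [0, 0, 0, -200, -170, 30, 87], [0, 0, 0, -250, -213, 40, 87], [0, 0, 0, -300, -256, 50, 87], [0, 0, 0, -340, -290, 50, 87], [0, 0, 0, -358, -305, 50, 87], [0, 0, 0, -364, -310, 50, 87], [0, 0, 0, -364, -310, 50, 87], [0, 0, 0, -364, -310, 50, 87]]]'

```text
t: 2.45
position: [464.6, 223.0, 180.7]
eef_rot: [-0.532, -3.096, -0.001]
force: [0.1, 1.1, 0.7]
opening: 86.8
```

```bash
cat > look.py <<'E'
from h import *
import sys
n=sys.argv[1]
c=ctrl.calibration("wrist"); im=ctrl.get_image("wrist"); cv2.imwrite(f"pics/{n}.png",im); print(ctrl.sense()['position'],ctrl.sense()['t'])
for q in sys.argv[2:]:
    print(q,[(round(d['confidence'],2),[int(v) for v in d['bbox']]) for d in ctrl.spot_in("wrist",q)])
print(proj(c,cyl([465.7,221.7,-.342])[[0,12,24,36]]).round())
E
python3 look.py w1 bar
```

```text
[464.66818465 223.02501752 180.64526707] 2.5
bar [(0.76, [325, 193, 41, 135]), (0.7, [237, 52, 87, 102]), (0.61, [492, 79, 145, 80])]
[[344. 128.]
 [304. 128.]
 [343. 257.]
 [306. 256.]]
```

View pics/w1.png

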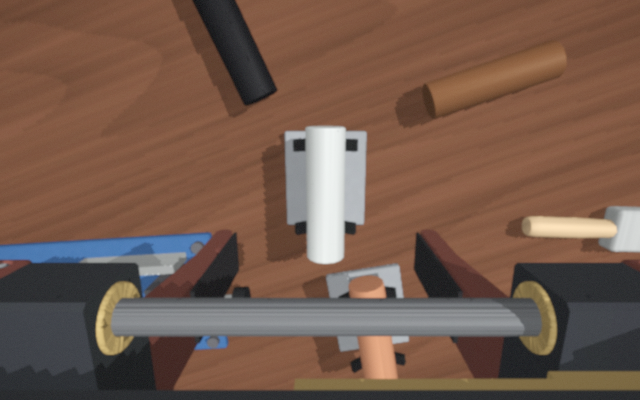

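```bash
python3 - <<'E'
from h import *
s=ctrl.sense(); c=ctrl.calibration("wrist"); ctrl.get_image("wrist")
D=[d for d in ctrl.cut_out("wrist","bar") if abs(d['bbox'][0]-325)<15 and abs(d['bbox'][1]-193)<20]
p,f=fitbar([(c,D[0]['pixels'].astype(np.float32))],[465.7,221.7,-.342]); print(p,f,D[0]['bbox'])
Rm=R.from_rotvec(s['eef_rot']).as_matrix()
print(s['position'],Rm.T@(np.array([p[0],p[1],39])-s['position']), np.arctan2(-Rm[1,0],-Rm[0,0]))
E
```

```text
[ 4.64960946e+02  2.22229961e+02 -3.39243998e-01] 0.020309198647737503 [324.5, 195.4, 37.0, 138.1]
[464.76096273 222.91408661 180.63578597] [ -0.46471785  -0.62358447 141.63544425] -0.3401079235221886
```

Call:
drive_tool --motion '[[[0, 0, 0, 0, 0, 20, 60], [0, 0, 0, 0, -0.5, 60, 60], [0, 0, 0, 0, -0.5, 100, 60], [0, 0, 0, 0, -0.5, 125, 60], [0, 0, 0, 0, -0.5, 137, 60], [0, 0, 0, 0, -0.5, 141, 60], [0, 0, 0, 0, -0.5, 141, 60], [0, 0, 0, 0, -0.5, 141, 60]]]'

```text
t: 3.65
position: [465.9, 221.4, 40.5]
eef_rot: [0.536, 3.094, 0.002]
force: [-0.4, -0.2, 0.4]
opening: 59.6
```

Call:
drive_tool --motion '[[[0, 0, 0, 0, 0, 0, 45], [0, 0, 0, 0, 0, 0, 40], [0, 0, 0, 0, 0, 0, 36], [0, 0, 0, 0, 0, 0, 32], [0, 0, 0, 0, 0, 0, 26], [0, 0, 0, 0, 0, 0, 20], [0, 0, 0, 0, 0, 0, 20], [0, 0, 0, 0, 0, 0, 20]]]'

```text
t: 4.65
position: [465.7, 221.8, 39.9]
eef_rot: [0.535, 3.095, 0.002]
force: [1.0, 4.9, 0.7]
opening: 31.1
```

Call:
drive_tool --motion '[[[0, 0, 0, 0, 0, -5, 20], [0, 0, 0, 0, 0, -20, 20], [0, 0, 0, 0, 0, -50, 20], [0, 0, 0, 0, 0, -80, 20], [0, 0, 0, 0, 0, -105, 20], [0, 0, 0, 0, 0, -120, 20], [0, 0, 0, 0, 0, -120, 20]]]'

```text
t: 5.52
position: [465.7, 220.9, 160.6]
eef_rot: [0.536, 3.094, 0.002]
force: [-0.3, 0.9, -2.3]
opening: 31.6
```

```bash
python3 look.py w2 bar vise jaw; python3 - <<'E'
from h import *
s=ctrl.sense(); Rm=R.from_rotvec(s['eef_rot']).as_matrix()
print(s['position'],s['opening'],Rm.T@(np.array([516.5,5.3,160])-s['position']))
E
```

```text
[465.11598946 220.66201817 159.62095524] 5.575
bar [(0.93, [232, 52, 85, 101]), (0.8, [508, 74, 154, 85]), (0.76, [327, 259, 78, 243]), (0.28, [104, 314, 208, 156])]
vise [(0.83, [104, 314, 208, 148])]
jaw [(0.93, [79, 339, 59, 102])]
[[348. 127.]
 [305. 127.]
 [346. 265.]
 [307. 264.]]
[464.62255121 220.50029874 158.61823649] 31.808583589546558 [-121.19573398 -185.24166889   -1.21066577]
```

View pics/w2.png

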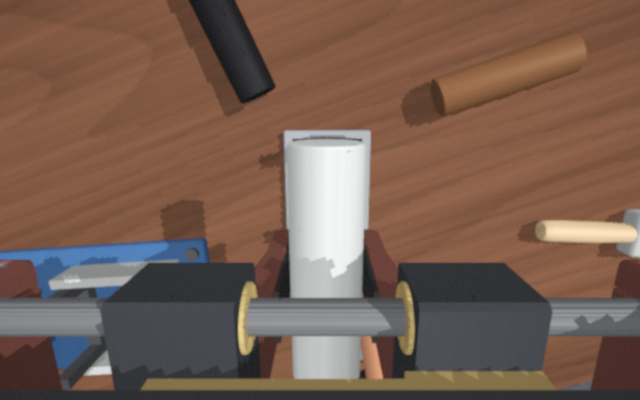

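Call:
drive_tool --motion '[[[0, 0, 0, -6, -10, 0, 20], [0, 0, -0.01, -25, -37, 0, 20], [0, 0, -0.03, -50, -75, 0, 20], [0, 0, -0.05, -75, -115, 0, 20], [0, 0, -0.065, -100, -153, 0, 20], [0, 0, -0.065, -116, -178, 0, 20], [0, 0, -0.065, -121, -185, 0, 20], [0, 0, -0.065, -121, -185, 0, 20], [0, 0, -0.065, -121, -185, 0, 20]]]'

```text
t: 6.85
position: [516.8, 7.6, 159.4]
eef_rot: [-0.432, -3.111, -0.001]
force: [0.2, -0.0, -1.3]
opening: 31.1
```

```bash
python3 look.py w3 jaw vise
```

```text
[516.85748674   7.61727779 159.49086079] 6.9
jaw [(0.73, [274, 196, 26, 108])]
vise [(0.9, [212, 189, 425, 148])]
[[647. -37.]
 [597. -40.]
 [603. 132.]
 [559. 129.]]
```

View pics/w3.png

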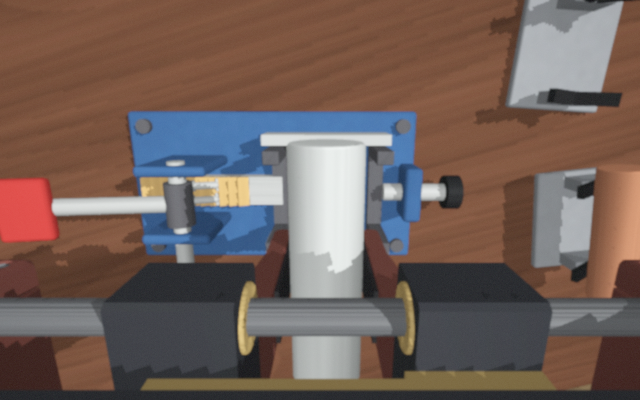

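```bash
python3 - <<'E'
import cv2
im=cv2.imread("pics/w3.png"); cv2.imwrite("pics/w3c.png",cv2.resize(im[95:270,120:430],None,fx=2.5,fy=2.5,interpolation=cv2.INTER_CUBIC))
E
```

```text
(no output)
```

View pics/w3c.png

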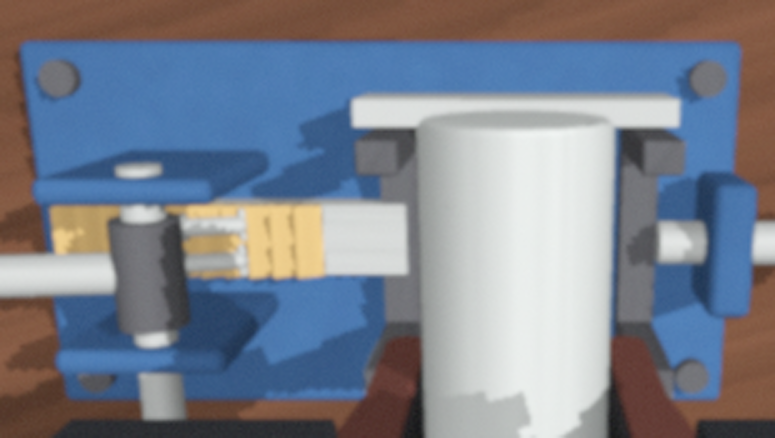

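```bash
python3 - <<'E'
from h import *
s=ctrl.sense(); c=ctrl.calibration("wrist")
g=lambda L:np.array(L)/2.5+[120,95]
px=g([(22,42),(740,42),(720,398),(68,398),(353,95),(679,95)])
loc=np.array([[-65,-165,10],[-65,78,10],[65,78,10],[65,-165,10],[-48,-48,40],[-48,52,40]],float)
def W(p,l):
    a=p[2]; M=np.array([[np.cos(a),-np.sin(a),0],[np.sin(a),np.cos(a),0],[0,0,1]]); return l@M.T+[p[0],p[1],0]
r=least_squares(lambda p:(proj(c,W(p,loc))-px).ravel(),[516.5,5.3,-.276]); p=r.x
print(p,r.fun.reshape(-1,2).round(1).tolist())
a=p[2]
for k,q in {"jawface":(413,135),"anvface":(622,135)}.items():
    P=ray(c,g(q),68)[:2]-p[:2]; print(k,np.round([np.cos(a)*P[0]+np.sin(a)*P[1],-np.sin(a)*P[0]+np.cos(a)*P[1]],1))
im=cv2.imread("pics/w3.png"); padc=ray(c,(26,210),86)[:2]; P=padc-p[:2]; print("pad",padc,[np.cos(a)*P[0]+np.sin(a)*P[1],-np.sin(a)*P[0]+np.cos(a)*P[1]])
Rm=R.from_rotvec(s['eef_rot']).as_matrix(); print("tcp",s['position'],"yaw",np.arctan2(-Rm[1,0],-Rm[0,0]))
print("shift",Rm.T@(np.array([p[0],p[1],45.])-s['position']))
E
```

```text
[ 5.15087179e+02  7.07306386e+00 -2.74368384e-01] [[-2.5, -1.1], [1.8, -1.5], [0.9, 0.9], [-0.9, 1.3], [0.1, 0.8], [0.6, 0.6]]
jawface [-39.6 -26.9]
anvface [-39.5  31. ]
pad [ 459.91547    -185.02766463] [np.float64(-1.0605155313960708), np.float64(-199.86366013080607)]
tcp [516.94146628   7.27707805 159.60287271] yaw -0.2757608893655124
shift [  1.69932995  -0.73598279 114.60309352]
```

Call:
drive_tool --motion '[[[0, 0, 0, 1, 0, 15, 20], [0, 0, 0, 1.5, 0, 45, 20], [0, 0, 0, 1.5, 0, 75, 20], [0, 0, 0, 1.5, 0, 95, 20], [0, 0, 0, 1.5, 0, 104, 20], [0, 0, 0, 1.5, 0, 109, 20], [0, 0, 0, 1.5, 0, 111, 20], [0, 0, 0, 1.5, 0, 112, 20], [0, 0, 0, 1.5, 0, 112, 20]]]'

```text
t: 8.12
position: [516.0, 6.5, 48.0]
eef_rot: [0.435, 3.111, 0.0]
force: [0.6, 0.3, -2.3]
opening: 31.4
```

Call:
drive_tool --motion '[[[0, 0, 0, 0, 0, 1, 20], [0, 0, 0, 0, 0, 1.7, 20], [0, 0, 0, 0, 0, 1.7, 20], [0, 0, 0, 0, 0, 1.7, 20]]]'

```text
t: 8.62
position: [515.7, 6.4, 45.9]
eef_rot: [0.435, 3.111, -0.0]
force: [0.8, 1.0, -2.6]
opening: 31.4
```

Call:
drive_tool --motion '[[[0, 0, 0, 0, 0, 0.4, 20], [0, 0, 0, 0, 0, 0.4, 20], [0, 0, 0, 0, 0, 0.4, 30], [0, 0, 0, 0, 0, 0.4, 33], [0, 0, 0, 0, 0, 0.4, 36], [0, 0, 0, 0, 0, 0.4, 40], [0, 0, 0, 0, 0, 0.4, 44], [0, 0, 0, 0, 0, 0.4, 50], [0, 0, 0, 0, 0, 0.4, 50]]]'

```text
t: 9.75
position: [515.6, 6.5, 45.5]
eef_rot: [-0.435, -3.111, -0.0]
force: [0.4, -0.8, -0.6]
opening: 50.2
```

Call:
drive_tool --motion '[[[0, 0, 0, 0, 0, -4, 50], [0, 0, 0, 0, 0, -15, 50], [0, 0, 0, 0, 0, -35, 50], [0, 0, 0, 0, 0, -60, 50], [0, 0, 0, 0, 0, -85, 50], [0, 0, 0, 0, 0, -100, 50], [0, 0, 0, 0, 0, -105, 50], [0, 0, 0, 0, 0, -105, 50]]]'

```text
t: 10.75
position: [515.5, 6.5, 150.4]
eef_rot: [-0.435, -3.111, -0.0]
force: [-0.3, -0.2, 0.4]
opening: 49.9
```

```bash
python3 look.py w4 bar jaw
```

```text
[515.24951239   6.49432084 150.01976345] 10.8
bar [(0.75, [326, 204, 44, 157]), (0.23, [108, 215, 217, 68])]
jaw [(0.74, [276, 204, 26, 118])]
[[661. -42.]
 [609. -44.]
 [615. 134.]
 [568. 131.]]
```

View pics/w4.png

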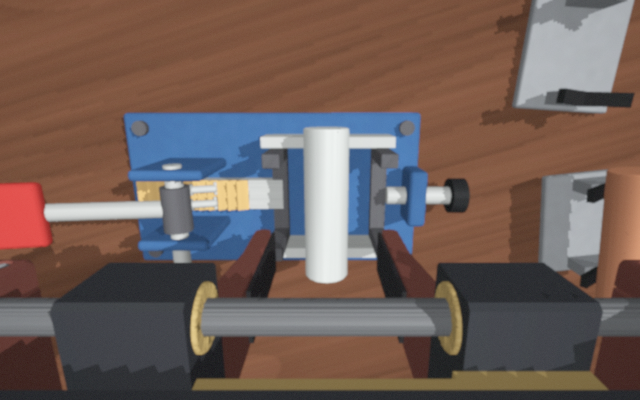

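Bar lies level across both rails (cols 304–348, rows 128–280), between jaw (col ~276) and anvil (col ~383), with clearance on both sides. Now measure centring and the pad.

```bash
python3 - <<'E'
from h import *
s=ctrl.sense(); c=ctrl.calibration("wrist"); ctrl.get_image("wrist")
D=[d for d in ctrl.cut_out("wrist","bar") if abs(d['bbox'][0]-326)<15]
p,f=fitbar([(c,D[0]['pixels'].astype(np.float32))],[515.5,6.5,-.275],56); print(p,f)
im=cv2.imread("pics/w4.png")
v=(515.1,7.0,-.2745); d=p[:2]-v[:2]; a=v[2]; print("bar in vise",np.cos(a)*d[0]+np.sin(a)*d[1],-np.sin(a)*d[0]+np.cos(a)*d[1],p[2]-a)
s=ctrl.sense(); Rm=R.from_rotvec(s['eef_rot']).as_matrix(); print(Rm.T@(np.array([459,-187.5,150])-s['position']))
E
```

```text
[ 5.15039210e+02  6.84153974e+00 -2.76877603e-01] 0.02999662049114704
bar in vise -0.015561327445748424 -0.16900583695413424 -0.0023776028155906292
[ 8.74857765e-01 -2.01877500e+02 -2.48900756e-02]
```

Call:
drive_tool --motion '[[[0, 0, 0, 0, -15, 0, 30], [0, 0, 0, 0, -55, 0, 0], [0, 0, 0, 0, -100, 0, 0], [0, 0, 0, 0, -145, 0, 0], [0, 0, 0, 0, -185, 0, 0], [0, 0, 0, 0.5, -199, 0, 0], [0, 0, 0, 0.5, -201, 0, 0], [0, 0, 0, 0.5, -201, 0, 0]]]'

```text
t: 12.0
position: [460.5, -185.5, 150.4]
eef_rot: [-0.432, -3.112, -0.001]
force: [0.1, 0.5, 0.2]
opening: 0.2
```

```bash
python3 look.py w5 lever_pad; python3 - <<'E'
from h import *
s=ctrl.sense(); print(s['force'],s['position']); c=ctrl.calibration("wrist")
D=ctrl.cut_out("wrist","lever_pad"); im=cv2.imread("pics/w5.png").astype(int)
m=(im[...,2]>150)&(im[...,1]<60); ys,xs=np.where(m); print(len(xs),xs.min(),xs.max(),ys.min(),ys.max())
v=np.array([515.1,7.0]);a=-.2745
for u in[(xs.min(),ys.min()),(xs.max(),ys.min()),(xs.min(),ys.max()),(xs.max(),ys.max())]:
    d=ray(c,u,86)[:2]-v; print(np.cos(a)*d[0]+np.sin(a)*d[1],-np.sin(a)*d[0]+np.cos(a)*d[1])
d=s['position'][:2]-v; print("tcp",np.cos(a)*d[0]+np.sin(a)*d[1],-np.sin(a)*d[0]+np.cos(a)*d[1])
E
```

```text
[ 460.57316002 -185.27858036  150.44054356] 12.05
lever_pad [(0.57, [384, 215, 186, 64])]
[[976. -40.]
 [922. -43.]
 [895. 135.]
 [847. 132.]]
[ 0.64418583 -0.23692809 -0.67836926] [ 460.60052611 -185.26116177  150.45437052]
5 294 326 214 238
-2.8408288057834454 -219.8866593246119
-2.819768168033171 -199.21639566682896
13.641815635190987 -220.27226774406282
13.664552986024106 -199.22845879583494
tcp -0.34365539247284715 -199.83600496029933
```

View pics/w5.png

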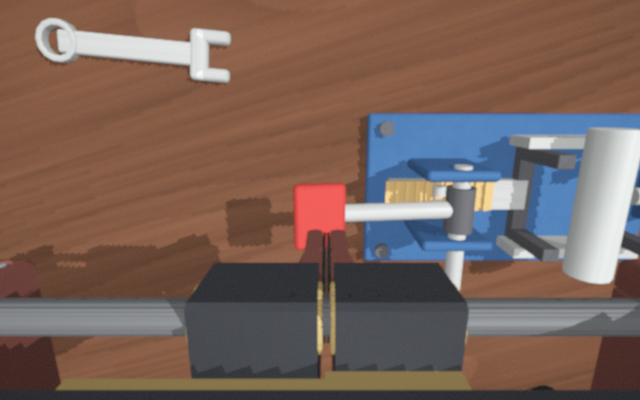

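Call:
drive_tool --motion '[[[0, 0, 0, 0.5, -3, 10, 0], [0, 0, 0, 1, -3.5, 30, 0], [0, 0, 0, 1, -3.5, 45, 0], [0, 0, 0, 1, -3.5, 52, 0], [0, 0, 0, 1, -3.5, 53, 0], [0, 0, 0, 1, -3.5, 53, 0]]]'

```text
t: 12.9
position: [458.4, -189.9, 97.8]
eef_rot: [0.435, 3.111, -0.0]
force: [-0.3, 0.3, 0.2]
opening: 0.7
```

Call:
drive_tool --motion '[[[0, 0, 0, 0, 0, 3, 0], [0, 0, 0, 0, 0, 7, 0], [0, 0, 0, 0, 0, 10, 0], [0, 0, 0, 0, 0, 10, 0]]]'

```text
t: 13.4
position: [458.4, -190.3, 87.6]
eef_rot: [0.436, 3.11, -0.001]
force: [-0.8, -2.2, 3.1]
opening: 0.4
```

Call:
drive_tool --motion '[[[0, 0, 0, 0, 0, 5, 0], [0, 0, 0, 0, 0, 10, 0], [0, 0, 0, 0, 0, 15, 0], [0, 0, 0, 0, 0, 15, 0]]]'

```text
t: 13.9
position: [458.2, -189.9, 72.2]
eef_rot: [-0.435, -3.111, 0.0]
force: [0.1, -2.9, 3.4]
opening: 0.5
```

Call:
drive_tool --motion '[[[0, 0, 0, 0, 0, 5, 0], [0, 0, 0, 0, 0, 9, 0], [0, 0, 0, 0, 0, 11, 0], [0, 0, 0, 0, 0, 11, 0]]]'

```text
t: 14.4
position: [458.4, -189.4, 61.5]
eef_rot: [0.434, 3.111, 0.001]
force: [0.8, -1.0, 5.4]
opening: 0.6
```

Call:
drive_tool --motion '[[[0, 0, 0, 0, 0, 1.5, 0], [0, 0, 0, 0, 0, 1.5, 0]]]'

```text
t: 14.65
position: [458.5, -189.3, 60.3]
eef_rot: [0.434, 3.111, 0.001]
force: [0.2, -2.5, 7.5]
opening: 0.8
```

Call:
drive_tool --motion '[[[0, 0, 0, 0, 0, 1, 0], [0, 0, 0, 0, 0, 1.5, 0]]]'

```text
t: 14.9
position: [458.6, -189.4, 59.9]
eef_rot: [0.435, 3.111, 0.002]
force: [-5.0, 0.3, 26.1]
opening: 0.6
```

Call:
drive_tool --motion '[[[0, 0, 0, 0, 0, 1, 0], [0, 0, 0, 0, 0, 1.5, 0]]]'

```text
t: 15.15
position: [458.7, -189.4, 59.5]
eef_rot: [0.435, 3.11, 0.003]
force: [-8.9, 1.8, 42.0]
opening: 0.6
```

Call:
drive_tool --motion '[[[0, 0, 0, 0, 0, -8, 0], [0, 0, 0, 0, 0, -20, 0], [0, 0, 0, 0, 0, -32, 0], [0, 0, 0, 0, 0, -40, 0], [0, 0, 0, 0, 0, -40, 0], [0, 0, 0, 0, 0, -40, 0]]]'

```text
t: 15.9
position: [457.6, -189.6, 96.6]
eef_rot: [-0.435, -3.11, -0.0]
force: [-0.4, -0.6, 0.6]
opening: 0.5
```

```bash
cat > gap.py <<'E'
from h import *
import sys
for n,(x0,x1,y0,y1) in {"scene":(180,370,180,270),"top":(295,485,130,270)}.items():
    im=ctrl.get_image(n); cv2.imwrite(f"pics/{sys.argv[1]}_{n}.png",cv2.resize(im[y0:y1,x0:x1],None,fx=4,fy=4,interpolation=cv2.INTER_CUBIC))
print(ctrl.sense()['t'],ctrl.sense()['force'],ctrl.sense()['position'])
E
python3 gap.py s1
```

```text
16.0 [0.18707918 0.5795011  0.71983776] [ 457.6576413  -189.68698181   96.56820556]
```

View pics/s1_scene.png

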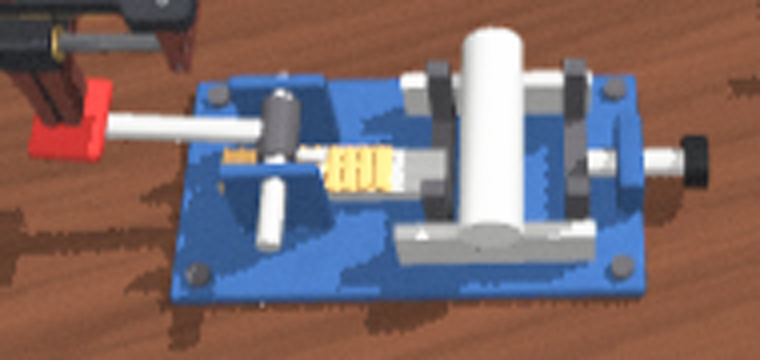

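Call:
drive_tool --motion '[[[0, 0, 0, 0, 0, 6, 0], [0, 0, 0, 0, 0, 12, 0], [0, 0, 0, 0, 0, 18, 0], [0, 0, 0, 0, 0, 18, 0]]]'

```text
t: 16.5
position: [458.0, -190.2, 78.7]
eef_rot: [-0.436, -3.111, 0.001]
force: [-0.8, -2.2, 2.6]
opening: 0.3
```

Call:
drive_tool --motion '[[[0, 0, 0, 0, 0, 5, 0], [0, 0, 0, 0, 0, 10, 0], [0, 0, 0, 0, 0, 10, 0]]]'

```text
t: 16.88
position: [458.1, -190.1, 68.9]
eef_rot: [0.435, 3.111, -0.0]
force: [-1.8, -2.9, 3.0]
opening: 0.3
```

Call:
drive_tool --motion '[[[0, 0, 0, 0, 0, 4, 0], [0, 0, 0, 0, 0, 7, 0], [0, 0, 0, 0, 0, 7, 0]]]'

```text
t: 17.25
position: [458.3, -189.7, 62.0]
eef_rot: [0.435, 3.111, 0.0]
force: [-0.7, -1.3, 5.4]
opening: 0.9
```

Call:
drive_tool --motion '[[[0, 0, 0, 0, 0, 2, 0], [0, 0, 0, 0, 0, 3.5, 0], [0, 0, 0, 0, 0, 3.5, 0]]]'

```text
t: 17.62
position: [458.5, -189.6, 59.9]
eef_rot: [0.435, 3.111, 0.002]
force: [-5.4, 0.5, 22.6]
opening: 0.2
```

Free stroke to the hard stop at about 59.9. Up, then look.

Call:
drive_tool --motion '[[[0, 0, 0, 0, 0, -8, 0], [0, 0, 0, 0, 0, -20, 0], [0, 0, 0, 0, 0, -32, 0], [0, 0, 0, 0, 0, -38.5, 0], [0, 0, 0, 0, 0, -38.5, 0], [0, 0, 0, 0, 0, -38.5, 0]]]'

```text
t: 18.38
position: [457.8, -189.6, 96.7]
eef_rot: [-0.435, -3.111, -0.0]
force: [0.1, -0.1, -0.1]
opening: 0.3
```

```bash
python3 gap.py s2
```

```text
18.475 [-0.13186078  0.69847581  0.00170243] [ 457.72736839 -189.70719232   96.59229089]
```

View pics/s2_scene.png

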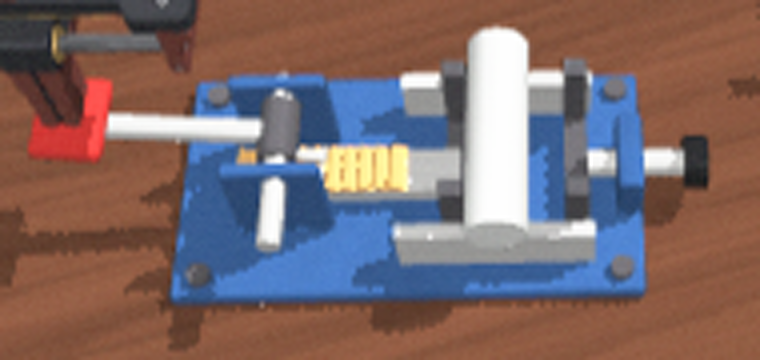

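View pics/s2_top.png

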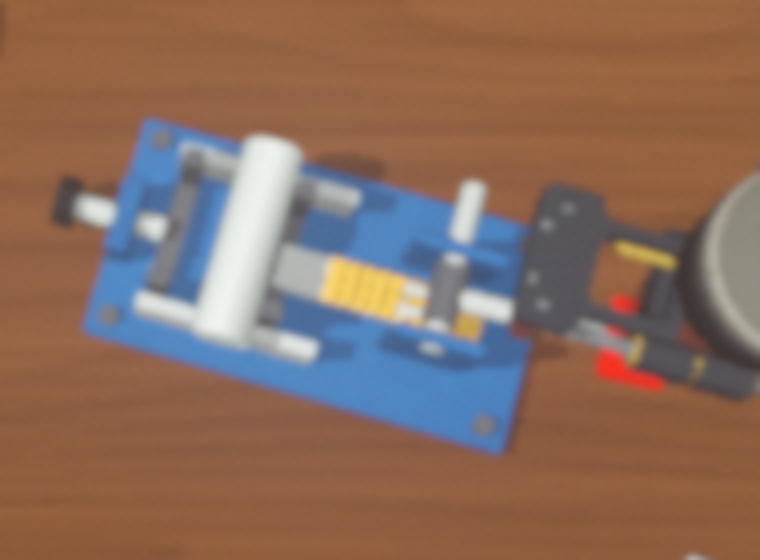

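Call:
drive_tool --motion '[[[0, 0, 0, 0, 0, 6, 0], [0, 0, 0, 0, 0, 12, 0], [0, 0, 0, 0, 0, 18, 0], [0, 0, 0, 0, 0, 18, 0]]]'

```text
t: 18.98
position: [458.0, -190.2, 78.7]
eef_rot: [-0.436, -3.111, 0.001]
force: [0.0, -1.3, 3.3]
opening: 0.4
```

Call:
drive_tool --motion '[[[0, 0, 0, 0, 0, 5, 0], [0, 0, 0, 0, 0, 10, 0], [0, 0, 0, 0, 0, 10, 0]]]'

```text
t: 19.35
position: [458.1, -190.1, 68.9]
eef_rot: [0.435, 3.111, -0.0]
force: [-1.0, -4.3, 3.6]
opening: 0.4
```

Call:
drive_tool --motion '[[[0, 0, 0, 0, 0, 4, 0], [0, 0, 0, 0, 0, 7, 0], [0, 0, 0, 0, 0, 7, 0]]]'

```text
t: 19.73
position: [458.3, -189.7, 62.0]
eef_rot: [0.435, 3.111, 0.0]
force: [-1.3, -3.3, 4.4]
opening: 0.6
```

Call:
drive_tool --motion '[[[0, 0, 0, 0, 0, 2, 0], [0, 0, 0, 0, 0, 3.5, 0], [0, 0, 0, 0, 0, 3.5, 0]]]'

```text
t: 20.1
position: [458.5, -189.6, 59.9]
eef_rot: [0.435, 3.111, 0.002]
force: [-5.5, 0.0, 22.8]
opening: 0.4
```

Call:
drive_tool --motion '[[[0, 0, 0, 0, 0, -8, 0], [0, 0, 0, 0, 0, -20, 0], [0, 0, 0, 0, 0, -32, 0], [0, 0, 0, 0, 0, -38.5, 0], [0, 0, 0, 0, 0, -38.5, 0], [0, 0, 0, 0, 0, -38.5, 0]]]'

```text
t: 20.85
position: [457.7, -189.6, 96.7]
eef_rot: [-0.435, -3.111, -0.0]
force: [-0.7, 0.0, 0.1]
opening: 0.4
```

```bash
python3 gap.py s3
```

```text
20.95 [ 0.65095441  1.25331242 -0.01672491] [ 457.7006985  -189.71742947   96.60999919]
```

View pics/s3_scene.png

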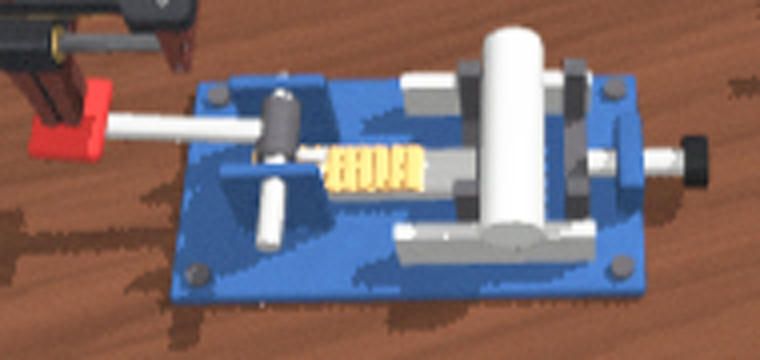

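View pics/s3_top.png

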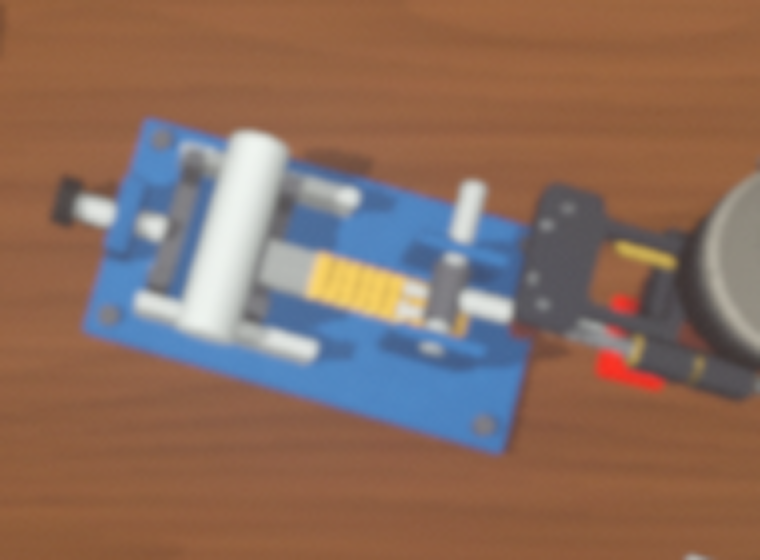

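Jaw advances about 16 px (one tooth) per stroke. Bar edge at 543, anvil face ~565, so roughly 10 mm left. The next stroke should be mostly free; feel it finely.

Call:
drive_tool --motion '[[[0, 0, 0, 0, 0, 6, 0], [0, 0, 0, 0, 0, 12, 0], [0, 0, 0, 0, 0, 14, 0], [0, 0, 0, 0, 0, 14, 0]]]'

```text
t: 21.45
position: [458.2, -190.2, 83.0]
eef_rot: [0.436, 3.111, -0.001]
force: [-0.3, -2.3, 3.2]
opening: 0.6
```

Call:
drive_tool --motion '[[[0, 0, 0, 0, 0, 4, 0], [0, 0, 0, 0, 0, 7, 0], [0, 0, 0, 0, 0, 7, 0]]]'

```text
t: 21.82
position: [458.2, -190.0, 75.9]
eef_rot: [0.435, 3.111, -0.0]
force: [-0.0, -3.3, 4.2]
opening: 0.4
```

Call:
drive_tool --motion '[[[0, 0, 0, 0, 0, 4, 0], [0, 0, 0, 0, 0, 7, 0], [0, 0, 0, 0, 0, 7, 0]]]'

```text
t: 22.2
position: [458.2, -189.9, 69.0]
eef_rot: [0.435, 3.111, -0.0]
force: [-0.2, -4.2, 4.3]
opening: 0.4
```

Call:
drive_tool --motion '[[[0, 0, 0, 0, 0, 2, 0], [0, 0, 0, 0, 0, 4, 0], [0, 0, 0, 0, 0, 4, 0]]]'

```text
t: 22.58
position: [458.2, -189.7, 65.0]
eef_rot: [0.435, 3.111, 0.0]
force: [-0.9, -3.3, 3.2]
opening: 0.7
```

Call:
drive_tool --motion '[[[0, 0, 0, 0, 0, 1.5, 0], [0, 0, 0, 0, 0, 3, 0], [0, 0, 0, 0, 0, 3, 0]]]'

```text
t: 22.95
position: [458.3, -189.4, 62.1]
eef_rot: [0.435, 3.111, 0.001]
force: [-1.2, -2.6, 6.0]
opening: 0.4
```

Call:
drive_tool --motion '[[[0, 0, 0, 0, 0, 2, 0], [0, 0, 0, 0, 0, 3.5, 0], [0, 0, 0, 0, 0, 3.5, 0]]]'

```text
t: 23.32
position: [458.6, -189.4, 59.9]
eef_rot: [0.435, 3.111, 0.002]
force: [-4.2, -0.2, 23.2]
opening: 0.4
```

Still free all the way. Up and look.

Call:
drive_tool --motion '[[[0, 0, 0, 0, 0, -8, 0], [0, 0, 0, 0, 0, -20, 0], [0, 0, 0, 0, 0, -32, 0], [0, 0, 0, 0, 0, -38.5, 0], [0, 0, 0, 0, 0, -38.5, 0], [0, 0, 0, 0, 0, -38.5, 0]]]'

```text
t: 24.08
position: [457.7, -189.6, 96.7]
eef_rot: [-0.435, -3.11, -0.0]
force: [-0.5, 0.2, 0.1]
opening: 0.5
```

```bash
python3 gap.py s4
```

```text
24.175 [ 0.55919861 -0.49377411 -0.34936055] [ 457.69396849 -189.73032306   96.58982748]
```

View pics/s4_scene.png

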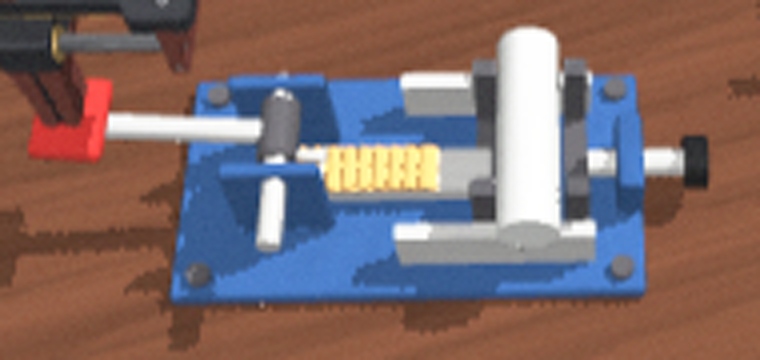

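Call:
drive_tool --motion '[[[0, 0, 0, 0, 0, 3, 0], [0, 0, 0, 0, 0, 6, 0], [0, 0, 0, 0, 0, 8, 0], [0, 0, 0, 0, 0, 8, 0]]]'

```text
t: 24.68
position: [458.1, -189.9, 88.9]
eef_rot: [-0.435, -3.111, 0.0]
force: [-0.9, -0.5, 1.6]
opening: 0.5
```

Bar edge 558 vs. anvil ~565: about 3 mm left. Expect stiffness partway into this stroke.

Call:
drive_tool --motion '[[[0, 0, 0, 0, 0, 3, 0], [0, 0, 0, 0, 0, 6, 0], [0, 0, 0, 0, 0, 6, 0]]]'

```text
t: 25.05
position: [458.2, -190.1, 83.0]
eef_rot: [0.435, 3.111, -0.001]
force: [-1.0, -2.5, 3.8]
opening: 0.1
```

Call:
drive_tool --motion '[[[0, 0, 0, 0, 0, 3, 0], [0, 0, 0, 0, 0, 5, 0], [0, 0, 0, 0, 0, 5, 0]]]'

```text
t: 25.42
position: [458.2, -190.0, 78.0]
eef_rot: [0.435, 3.111, -0.0]
force: [-0.7, -1.8, 4.1]
opening: 0.4
```

Call:
drive_tool --motion '[[[0, 0, 0, 0, 0, 3, 0], [0, 0, 0, 0, 0, 5, 0], [0, 0, 0, 0, 0, 5, 0]]]'

```text
t: 25.8
position: [458.2, -190.1, 73.4]
eef_rot: [0.435, 3.111, -0.0]
force: [-2.0, -3.8, 9.4]
opening: 0.7
```

Call:
drive_tool --motion '[[[0, 0, 0, 0, 0, 3, 0], [0, 0, 0, 0, 0, 5, 0], [0, 0, 0, 0, 0, 5, 0]]]'

```text
t: 26.18
position: [458.3, -190.1, 68.7]
eef_rot: [0.436, 3.111, 0.0]
force: [-3.4, -2.3, 13.0]
opening: 0.4
```

Call:
drive_tool --motion '[[[0, 0, 0, 0, 0, 2, 0], [0, 0, 0, 0, 0, 4, 0], [0, 0, 0, 0, 0, 4, 0]]]'

```text
t: 26.55
position: [458.3, -190.0, 64.8]
eef_rot: [0.436, 3.111, 0.001]
force: [-3.1, -3.5, 14.1]
opening: 0.7
```

Stiff from about 60 % of the stroke, well before the last fifth, so this is the gripping tooth. Finish it to the stop.

Call:
drive_tool --motion '[[[0, 0, 0, 0, 0, 2, 0], [0, 0, 0, 0, 0, 4, 0], [0, 0, 0, 0, 0, 5, 0], [0, 0, 0, 0, 0, 5.5, 0], [0, 0, 0, 0, 0, 5.5, 0]]]'

```text
t: 27.18
position: [458.5, -189.6, 60.0]
eef_rot: [0.435, 3.111, 0.002]
force: [-5.4, -1.0, 23.3]
opening: 0.1
```

Call:
drive_tool --motion '[[[0, 0, 0, 0, 0, 0.6, 0], [0, 0, 0, 0, 0, 1.2, 0], [0, 0, 0, 0, 0, 1.2, 0]]]'

```text
t: 27.55
position: [458.6, -189.6, 59.7]
eef_rot: [0.436, 3.11, 0.003]
force: [-8.7, 0.3, 36.0]
opening: 0.5
```

Call:
drive_tool --motion '[[[0, 0, 0, 0, 0, -5, 0], [0, 0, 0, 0, 0, -14, 0], [0, 0, 0, 0, 0, -24, 0], [0, 0, 0, 0, 0, -34, 0], [0, 0, 0, 0, 0, -42, 0], [0, 0, 0, 0, 0, -60, 0], [0, 0, 0, 0, 0, -80, 0], [0, 0, 0, 0, 0, -95, 0], [0, 0, 0, 0, 0, -95, 0], [0, 0, 0, 0, 0, -95, 0]]]'

```text
t: 28.8
position: [457.7, -189.5, 151.8]
eef_rot: [-0.435, -3.11, -0.0]
force: [0.2, -0.4, -1.0]
opening: 0.7
```

```bash
python3 gap.py s5; python3 look.py w6 lever_pad bar
```

```text
28.9 [-0.42239273 -0.63484072  0.28302979] [ 457.58234381 -189.58293091  151.59682634]
[ 457.63284449 -189.62842298  151.64360955] 28.95
lever_pad [(0.6, [392, 216, 182, 60])]
bar [(0.83, [618, 203, 41, 151])]
[[979. -38.]
 [925. -40.]
 [899. 137.]
 [851. 134.]]
```

View pics/s5_scene.png

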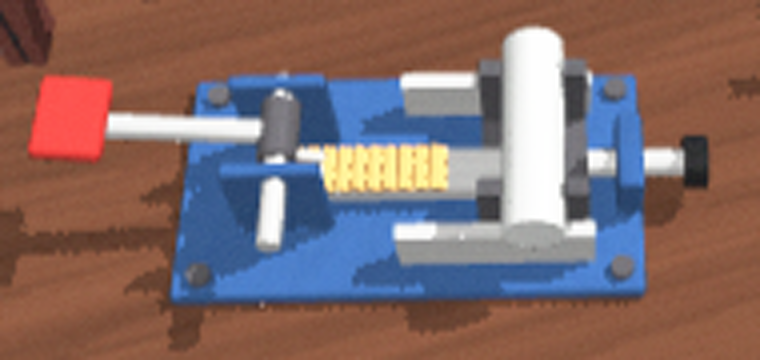

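View pics/w6.png

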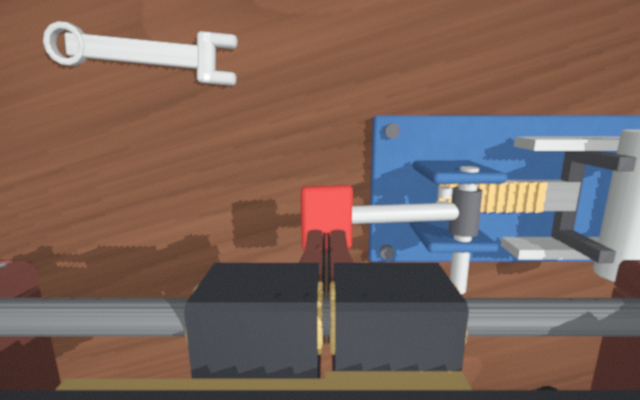

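```bash
python3 - <<'E'
from h import *
v=np.array([515.1,7.0]);a=-.2745
a0=cv2.imread("pics/top0.png").astype(int); b=ctrl.get_image("top").astype(int); print("copper diff",np.abs(a0-b)[125:175,245:285].mean())
c=ctrl.calibration("scene"); im=ctrl.get_image("scene"); cv2.imwrite("pics/end_scene.png",im)
for d in ctrl.cut_out("scene","bar"):
    if abs(d['bbox'][0]-313)<15:
        p,f=fitbar([(c,d['pixels'].astype(np.float32))],[518,20,-.275],56); q=p[:2]-v; print(d['confidence'],f,np.cos(a)*q[0]+np.sin(a)*q[1],-np.sin(a)*q[0]+np.cos(a)*q[1],p[2]-a)
print(np.abs(cv2.resize(im[180:270,180:370],None,fx=4,fy=4,interpolation=cv2.INTER_CUBIC).astype(int)-cv2.imread("pics/s5_scene.png"))[:, 250:].max())
E
```

```text
copper diff 4.6925
0.55 0.0625 1.5247212909236305 19.70377448476955 0.00797579169120799
12
```

View pics/end_scene.png

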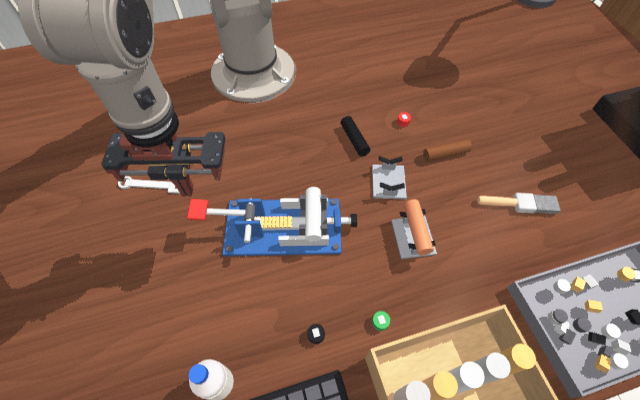

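The copper bar is unmoved at (420,227). The aluminium bar is at (313,214) against the anvil, the pad is up and the gripper is clear.

```bash
python3 -c "
from bench import ctrl
print(ctrl.finish_job())"
```

```text
the job is handed in; nothing more can be done
None
```

The aluminium bar is out of its cradle, laid across the vise rails and clamped. I handed the job in at about 29 s of the 64 s allowed.

- **Placing:** after I let go, the wrist camera put the bar within about 0.2 mm of mid-bed and 0.002 rad of the vise's x.
- **Pumping:** I gave five full strokes. Strokes 1 to 4 were free, at about 3–7.5 N. Stroke 5 went stiff, to 9–14 N, from about 60 % of the way down, and I finished it to the hard stop and stopped there. Pressing into the stop took the wrist force to 42 N at most.
- **Final checks:**
  - The bar is against the anvil, about 1.5 mm off centre lengthways, within 0.01 rad and not moving.
  - The jaw holds its new tooth.
  - The lever pad is up and the gripper is clear.
  - The copper bar is at its starting pixels in the scene view.

**Not confirmed or disagreeing:**
- I did not measure the grip force. I inferred roughly 27 N from how far the jaw travelled after it touched.
- Before pumping, the scene and wrist cameras disagreed on the jaw-to-anvil gap by about 10 mm, so I relied on the feel of the strokes.
- The before/after top-camera difference over the copper bar's patch was not zero (mean 4.7 grey levels). I did not trace the cause, but the scene view shows the bar unmoved.

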